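Seat a brass blank in the corner of the engraving plate

ROBOT

A 7-joint arm with a two-finger parallel gripper is mounted at the origin on the work surface. World frame = base frame: x ahead of the robot, y to its left, z up, the work surface at z = 0. Lengths are in mm, angles in rad, forces in N, time in s.
With the tool pointing down it reaches from about 400 to 875 mm from the base axis. Payload 4.4 kg.
Tool frame: the origin (TCP) lies on the centre line of the jaws, within the pads' length; the fingertips stand 19 mm ahead of it and the grasp point (between the pads) is the TCP; z points along the fingers, y is the line along which they close (so a half turn about z gives the same grasp; the last joint's range is limited). The gripper opens to 85 mm and grips with 20 to 120 N. Pads are 22 mm wide; open, the fingers measure 114 mm over their backs; the gripper's body (76 mm by 85 mm) begins 54 mm behind the grasp point. The pads swing forward as they close: fully open they stand 13 mm farther back than shut.
Start: joints at [1.084, 0.628, 0.038, 1.517, -0.027, 0.996, -0.02], TCP at [265.547, -593.298, 229.113] pointing down, gripper open.
Joint ranges: [-3.06, 3.06], [-0.37, 2.12], [-1.25, 1.32], [0.18, 2.47], [-1.1, 4.24], [0.23, 1.98], [-2.94, 2.94]. Speed limits (rad/s): [2.57, 2.57, 3.14, 3.14, 3.14, 3.14, 3.14].

INTERFACE

Orientations are given as a 3x3 rotation matrix whose columns are the frame's x, y, z axes.
In Python, from bench import manip gives the robot as it stands. The module is installed in compiled form; this text tells all that it offers.
- The arm moves only by the tool apply_moves, never from a script. Its argument "motion" is a list of rows, each an object of numbers: "x", "y", "z": the shift along the tool's x, y, z in m; "roll": the turn about the tool's z in degrees; "jaw": the finger opening in m, from 0 to 0.0854. A call has 1 to 12 rows; each row is the pose to reach, as a shift and turn from the pose commanded when the call began, along the tool's axes at that moment; what a row does not reach only later rows make up. A row lasts 1/8 s, in which the tool goes at most 62.5 mm and 10.7 degrees, less where a joint would pass 70% of its speed; a pose out of reach is approached as far as the arm can. A call with a gripper value outside its range is refused whole. The fingers move at their own pace and stop on an object; "newtons" is the grip in N (left out, the last holds). Time passes only in rows, so rows that repeat a pose let the fingers close. It gives the time, the measured TCP pose, the force, the opening and the grip force at its end, in the units of the state.
- manip.read_state(): the state, without advancing time (a new reading comes with each control period).
- manip.grab_frame(name): name is "side" or "top"; returns a dict with "frame" (384x512x3 uint8, red, green, blue), "K" (3x3 intrinsics, pixels), "R" (3x3) and "t" (3): a world point X has camera coordinates R X + t. Camera axes: x right, y down, z forward; pixel columns grow to the right and rows downward; lengths in mm; the calibration is good to about 2 mm. A picture is of the moment at which its call begins. There is no depth.
- manip.job_done(): hands the job in; it is judged then, once.
The state is a dict: "time_s": time; "joint_pos": joint angles; "dq": joint speeds; "effort": joint torques, N m; "ee_pos": TCP position; "tcp_rot": TCP orientation; "wrist_force": force on the tool from outside, world axes, zero at the start; "torque": the same for the moment, N m; "opening": finger opening in mm; "finger_force": force on a finger pad.
Only numpy, scipy, OpenCV 4.12 (cv2) and the standard library are available. Lean on these libraries where they do the work, as an engineer would, in place of code of your own. Each camera call takes 0.05 s, during which the arm holds its last target. There are 200 camera calls.

TASK

Get the brass blank ready for engraving without picking it up: with the fingertips push it flat against the long steel rail, then slide it along the rail until it sits fully home in the corner pocket, flush with both the rail and the end stop. Then swing the red retaining finger over it as far as it goes. Never lift the blank, and leave the copper blank and the other things where they are.

Things in the scene. Friction and masses are not known exactly. Their poses are not given: they have to be found in the camera images.
- plate: Engraving work plate: heavy aluminium plate that does not move, 180 (its x) x 350 (its y) x 15 mm, lying on the bench, turned by up to 0.25 rad. Origin: centre of its underside, on the bench; x is across it, away from the robot, y along it to the robot's left. It carries three dark steel fences (rail, end stop, keeper). The blanks slide easily on it (friction about 0.3; finger pads grip better)
- rail (a point): Middle of the rail's inner (near) face, at the plate's top face, 15 mm above the bench, at plate x = +55, y = 0 mm. The rail is a steel bar 20 mm wide and 5 mm high (top 20 mm above the bench), along y near the plate's far edge, from plate y = -165 to +170 mm
- pocket (a point): Where the brass blank's origin is when fully home: on the plate's top face, 13 mm from the rail's face and 25 mm from the end stop's face (at plate x = +42, y = +117 mm). Axes as the plate's: +x into the rail, +y into the end stop. The pocket is 29 mm wide, between rail and keeper, and open towards -y
- end_stop (a point): On the end stop's inner face, at the plate's top face, at plate x = +42, y = +142 mm. The end stop is a steel block 5 mm high closing the left end, from the rail inwards to plate x = +6 mm and back to y = +170 mm
- keeper (a point): On the keeper's face towards the rail, at the plate's top face, at plate x = +26, y = +127 mm. The keeper is a steel block 5 mm high covering plate x = +6 to +26 mm and y = +112 to +142 mm, with a pointed lead-in nose reaching to y = +102 mm
- brass_blank: The yellow brass blank to be moved: a flat bar 26 (its x) x 50 (its y) x 8 mm, 70 to 110 g, lying on the plate (its top 23 mm above the bench, 3 mm higher than the fences). Origin: centre of its underside. It starts away from the rail, on the near half of the plate, its long side turned up to 0.45 rad from the rail; it may be either the left or the right one of the two blanks
- copper_blank: Reddish copper blank of the same size, also loose on the near half of the plate; to be left alone. Origin: centre of its underside
- clasp (a joint): Angle of the red retaining finger, a flat arm that swings level about an upright pivot on the end stop. 0 = at its limit, over the pocket, pointing along the plate's -y; it grows clockwise seen from above; at 1.57 rad it points along the plate's -x, towards the robot; limit 1.75. It starts open, at 1.25 to 1.65. A light friction (0.05 N m) holds it where it is left
- tip (a point): Middle of the free end of the retaining finger, on its underside, 50 mm from the pivot axis. The arm is 13 mm wide and 5 mm thick, its underside 25 mm above the bench: it passes 2 mm over a blank lying in the pocket
- pivot (a point): The retaining finger's pivot axis: a point on the end stop at plate x = +42, y = +156 mm, 25 mm above the bench (underside of the arm); the pivot's screw head reaches 36 mm above the bench
- peg (a point): Middle of the upright peg on the retaining finger, 42 mm from the pivot axis: 9 mm thick (11 mm across its red cap), from 30 to 52 mm above the bench; this point is 41 mm above the bench. Push it sideways to swing the finger
- loupe: Black loupe, 25 mm across, 30 mm high, standing on the near left part of the plate. Origin: centre of its underside
- pliers: Pliers with blue handles lying on the bench to the right, about 170 x 60 x 14 mm, lying along their x. Origin: under their middle
- caliper: Digital caliper lying on the bench beyond the plate, 235 x 52 x 11 mm, lying along its x. Origin: under its middle
- hammer: Hammer with brass head and wooden handle lying on the bench to the left, 240 mm long, 26 mm high, lying along its x. Origin: under its middle
- jar: Amber glass jar, 60 mm across, 75 mm high, on the bench to the left. Origin: centre of its underside
- tin: Small aluminium tin, 56 mm across, 30 mm high, on the bench to the right. Origin: centre of its underside
Things that resemble listed ones, but are neither listed nor needed, are in the scene too. Leave any turquoise look-alike of the brass_blank alone.

How it is judged (in metres and radians):
On the way:
1. the brass blank lies flat against the rail, still outside the pocket (x of brass_blank in the frame of pocket between -0.003 and 0.004 m and y of brass_blank in the frame of pocket below -0.02 m and angle between the y axis of brass_blank and the y axis of plate, either way round below 0.08 rad), for 0.1 s.
At the end, for the whole second after the job is handed in: The brass blank lies flat and still in the corner pocket, within 2 mm of the rail and of the end stop and within 0.05 rad of square, and the retaining finger is swung over it to within 0.12 rad of its limit (x of brass_blank in the frame of pocket between -0.002 and 0.002 m and y of brass_blank in the frame of pocket between -0.002 and 0.002 m and z of brass_blank in the frame of pocket below 0.002 m and angle between the y axis of brass_blank and the y axis of plate, either way round below 0.05 rad and angle between brass_blank's own z axis and vertical below 0.05 rad and linear speed of brass_blank below 0.01 m/s and value of joint clasp below 0.12 rad); the robot touches nothing.
It fails at once if the brass blank is lifted off the plate or tipped up (z of brass_blank in the frame of plate above 0.02 m or angle between brass_blank's own z axis and vertical above 0.25 rad).
It fails at once if the copper blank is moved more than 10 mm (distance of copper_blank from where it was at the start of the episode above 0.01 m).
It fails at once if another thing is moved more than 15 mm (distance of any of loupe, pliers, caliper, hammer, jar, tin from where it was at the start of the episode above 0.015 m).
It also fails if it takes over 54 s, if anything falls off the work surface, if the arm or the gripper's body presses on something with over 40 N, if the wrist force passes 120 N, or if a joint passes its speed limit or range.

## Working session

There is one attempt and no reset: what is moved stays moved. The work goes in short steps, Python scripts to look and compute and a tool call to move; the robot and the scene stay as the last step left them, time stands still between calls to the robot, and variables do not carry over. Pictures are saved under pics/ and viewed, at most 10 in all, crops included, and the job is handed in when it is done.

Besides the shell and the picture viewer there is one more tool, called after ">>>" as name(argument=value, ...), one argument or row to a line, values as JSON. apply_moves: Moves the arm, as the interface text tells. Its arguments: {"type":"object","properties":{"motion":{"type":"array","items":{"type":"object","properties":{"x":{"type":"number"},"y":{"type":"number"},"z":{"type":"number"},"roll":{"type":"number"},"jaw":{"type":"number"}}}},"newtons":{"type":"number"}},"required":["motion"]}

```bash
mkdir -p pics; cat > h.py <<'E'
import numpy as np, cv2
from bench import manip
def grab(n,save=None):
    f=manip.grab_frame(n)
    if save: cv2.imwrite('pics/'+save,cv2.cvtColor(f['frame'],cv2.COLOR_RGB2BGR))
    return f
def ray(f,u,v,z):
    K,R,t=[np.array(f[k],float) for k in 'KRt']; t=t.ravel()
    c=-R.T@t; d=R.T@np.linalg.inv(K)@np.array([u,v,1.])
    return c+d*(z-c[2])/d[2]
def proj(f,X):
    K,R,t=[np.array(f[k],float) for k in 'KRt']
    p=K@(R@np.array(X,float)+t.ravel()); return p[:2]/p[2]
E
python3 - <<'E'
from h import *
a=grab('top','top0.png');b=grab('side','side0.png')
for f in(a,b): print(-np.array(f['R']).T@np.ravel(f['t']),f['K'][0])
print(manip.read_state())
E
```

```text
[ 357.72434118  -44.46390766 1310.34423667] [486.08022494   0.         247.29017119]
[ 418.56323278 -939.86212293  756.52913169] [426.33194131   0.         251.46311387]
{'time_s': 0.1, 'joint_pos': array([ 1.08420124,  0.62925053,  0.03846419,  1.5182823 , -0.02700772,
        0.99628751, -0.02000182]), 'dq': array([ 1.77086877e-04, -3.96197845e-03, -6.72777712e-04, -1.13116224e-03,
       -4.11255737e-04,  1.30026689e-03,  5.75694387e-05]), 'effort': array([ 3.62264720e-03, -5.64525533e+01,  1.23056240e+00, -1.93971705e+01,
        1.12860667e-02,  5.48390904e-03,  1.06498490e-05]), 'ee_pos': array([ 265.30366099, -592.77052038,  228.27883617]), 'tcp_rot': array([[ 9.12773453e-01,  4.08465553e-01, -7.18420136e-04],
       [ 4.08466184e-01, -9.12772135e-01,  1.55089457e-03],
       [-2.22668746e-05, -1.70906572e-03, -9.99998539e-01]]), 'wrist_force': array([ 0.30358325,  0.02723595, -0.50184022]), 'torque': array([ 0.00160543, -0.05619668, -0.02307679]), 'finger_force': 0.0, 'opening': 85.67502027015342}
```

View pics/top0.png

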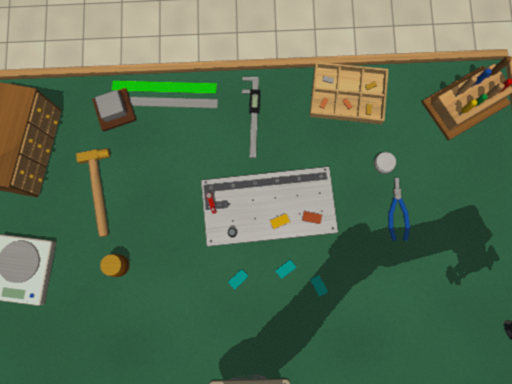

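View pics/side0.png

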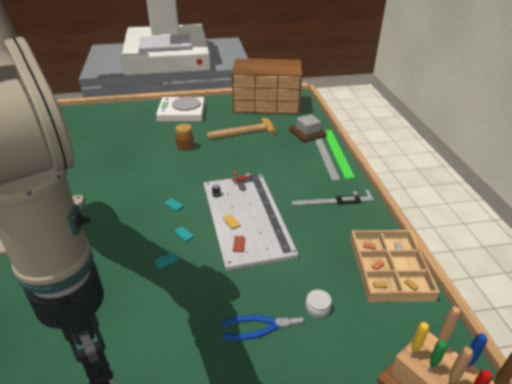

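Top view: plate at px (203–337, 168–245), with the rail along its far edge and the pocket at its left end. The candidates are yellow (280,221), reddish (312,217), and turquoise pieces on the bench at (238,279), (286,268) and (319,286). There are also bits in the tray at (345,95). Yellow, lying on the plate, fits the brass blank. I'll measure it and confirm with one enlarged crop.

```bash
cat >> h.py <<'E'
def blobs(f,lo,hi,box,amin=15):
    hsv=cv2.cvtColor(f['frame'],cv2.COLOR_RGB2HSV); m=cv2.inRange(hsv,lo,hi)
    k=np.zeros_like(m); u0,v0,u1,v1=box; k[v0:v1,u0:u1]=255; m&=k
    cs=cv2.findContours(m,cv2.RETR_EXTERNAL,cv2.CHAIN_APPROX_NONE)[0]
    return [c for c in cs if cv2.contourArea(c)>=amin]
def rect(f,c,z):
    P=np.array([ray(f,u,v,z)[:2] for u,v in c[:,0]],np.float32)
    return cv2.minAreaRect(P)
E
python3 - <<'E'
from h import *
a=grab('top');b=grab('side')
I=cv2.cvtColor(a['frame'],cv2.COLOR_RGB2BGR)
cv2.imwrite('pics/crop1.png',cv2.resize(I[160:250,196:346],None,fx=5,fy=5,interpolation=cv2.INTER_CUBIC))
J=cv2.cvtColor(b['frame'],cv2.COLOR_RGB2BGR)
cv2.imwrite('pics/crop2.png',cv2.resize(J[165:275,195:305],None,fx=5,fy=5,interpolation=cv2.INTER_CUBIC))
for n,f,box in(('top',a,(196,160,346,250)),('side',b,(195,165,305,275))):
    for nm,lo,hi,z in(('brass',(18,120,80),(32,255,255),23),('red',(0,120,50),(14,255,255),23),('redhi',(165,120,50),(180,255,255),30),('plate',(0,0,120),(180,60,255),15)):
        for c in blobs(f,lo,hi,box):
            print(n,nm,cv2.contourArea(c),c[:,0].mean(0).round(1),[np.round(x,2) for x in rect(f,c,z)], )
            if nm=='plate' and cv2.contourArea(c)>1000: print(cv2.boxPoints(rect(f,c,z)).round(1))
E
```

```text
top brass 146.5 [279.3 220.8] [array([504.74, -94.03]), array([24.9 , 47.94]), np.float64(22.64)]
top red 132.0 [311.5 217. ] [array([ 511.91, -179.66]), array([46.49, 23.68]), np.float64(76.66)]
top red 48.0 [211.7 204.8] [array([554.47,  86.81]), array([44.24, 15.  ]), np.float64(12.83)]
top plate 8454.5 [268.3 206.3] [array([546.92, -65.49]), array([180.78, 351.27]), np.float64(4.11)]
[[ 444.2  103.2]
 [ 469.4 -247.1]
 [ 649.7 -234.2]
 [ 624.5  116.2]]
side brass 92.0 [231.2 221.4] [array([503.93, -98.86]), array([23.41, 47.35]), np.float64(25.01)]
side red 104.5 [238.4 243.7] [array([ 512.21, -184.21]), array([45.74, 22.17]), np.float64(80.56)]
side red 25.0 [241.5 177.8] [array([559.64,  92.1 ]), array([33.28, 16.64]), np.float64(21.03)]
side plate 53.5 [298.1 201.8] [array([700.1 , -36.77]), array([22.57, 38.05]), np.float64(80.56)]
side plate 5238.5 [255.1 219.8] [array([547.75, -69.05]), array([186.69, 365.25]), np.float64(4.21)]
[[ 441.3  106.2]
 [ 468.1 -258. ]
 [ 654.2 -244.3]
 [ 627.4  119.9]]
```

View pics/crop1.png

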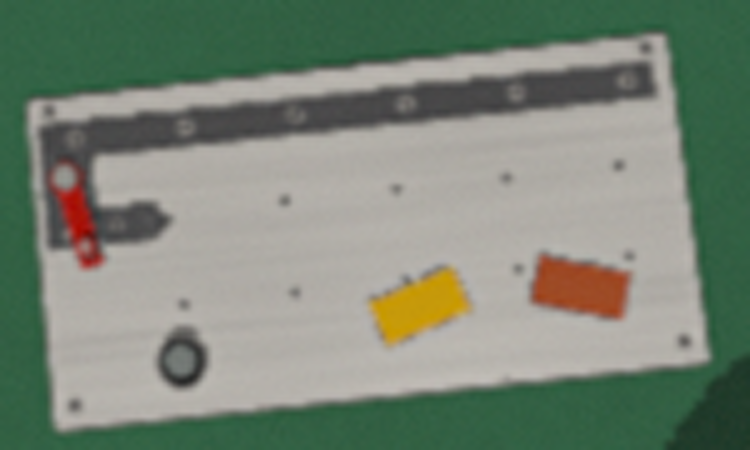

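View pics/crop2.png

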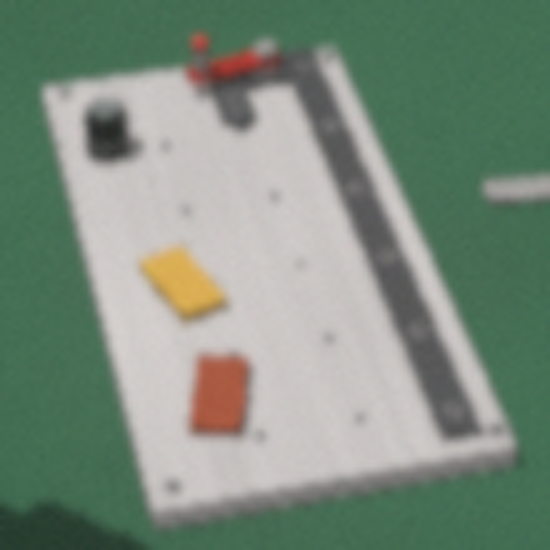

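Yellow at (280,221) is the brass blank: 26×50 on the plate, with the reddish copper one to its right at (312,217). In plate coordinates the brass is at about (-44,-25) mm, turned +18.5°, and the plate yaw is 4.1° with its centre at (547,-66). I'm moving behind it.

>>> apply_moves(
  motion=[
    {"x":0.035,"y":-0.034,"roll":4,"jaw":0.02},
    {"x":0.07,"y":-0.068,"roll":8,"jaw":0.02},
    {"x":0.105,"y":-0.101,"roll":12,"jaw":0.02},
    {"x":0.14,"y":-0.135,"roll":16,"jaw":0.02},
    {"x":0.175,"y":-0.169,"roll":20,"jaw":0.02},
    {"x":0.215,"y":-0.207,"roll":20,"jaw":0.02},
    {"x":0.255,"y":-0.245,"z":0.02,"roll":20,"jaw":0.02},
    {"x":0.295,"y":-0.283,"z":0.05,"roll":20,"jaw":0.02},
    {"x":0.335,"y":-0.321,"z":0.08,"roll":20,"jaw":0.02},
    {"x":0.387,"y":-0.371,"z":0.11,"roll":20,"jaw":0.02},
    {"x":0.387,"y":-0.371,"z":0.14,"roll":20,"jaw":0.02},
    {"x":0.387,"y":-0.371,"z":0.15,"roll":20,"jaw":0.02},
  ],
)

```text
$.motion[0]: bad value
```

>>> apply_moves(
  motion=[
    {"x":0.035,"y":-0.034,"z":0.0,"roll":4,"jaw":0.02},
    {"x":0.07,"y":-0.068,"z":0.0,"roll":8,"jaw":0.02},
    {"x":0.105,"y":-0.101,"z":0.0,"roll":12,"jaw":0.02},
    {"x":0.14,"y":-0.135,"z":0.0,"roll":16,"jaw":0.02},
    {"x":0.175,"y":-0.169,"z":0.0,"roll":20,"jaw":0.02},
    {"x":0.215,"y":-0.207,"z":0.0,"roll":20,"jaw":0.02},
    {"x":0.255,"y":-0.245,"z":0.02,"roll":20,"jaw":0.02},
    {"x":0.295,"y":-0.283,"z":0.05,"roll":20,"jaw":0.02},
    {"x":0.335,"y":-0.321,"z":0.08,"roll":20,"jaw":0.02},
    {"x":0.387,"y":-0.371,"z":0.11,"roll":20,"jaw":0.02},
    {"x":0.387,"y":-0.371,"z":0.14,"roll":20,"jaw":0.02},
    {"x":0.387,"y":-0.371,"z":0.15,"roll":20,"jaw":0.02},
  ],
)

```text
time_s: 1.7
ee_pos: [466.5, -94.8, 77.5]
tcp_rot: [[0.997, 0.075, -0.003], [0.075, -0.997, 0.001], [-0.003, -0.001, -1.0]]
wrist_force: [-1.6, 0.2, -0.3]
opening: 19.7
finger_force: 0.0
```

>>> apply_moves(
  motion=[
    {"x":0,"y":0,"z":0.02,"roll":0,"jaw":0.02},
    {"x":0,"y":0,"z":0.036,"roll":0,"jaw":0.02},
    {"x":0,"y":0,"z":0.038,"roll":0,"jaw":0.02},
    {"x":0,"y":0,"z":0.04,"roll":0,"jaw":0.02},
    {"x":0,"y":0,"z":0.041,"roll":0,"jaw":0.02},
    {"x":0,"y":0,"z":0.041,"roll":0,"jaw":0.02},
  ],
)

```text
time_s: 2.45
ee_pos: [467.5, -96.7, 38.6]
tcp_rot: [[0.997, 0.071, 0.001], [0.071, -0.997, -0.0], [0.001, 0.0, -1.0]]
wrist_force: [0.5, 1.1, 0.1]
opening: 19.8
finger_force: 0.0
```

```bash
python3 - <<'E'
from h import *
a=grab('top')
b=grab('side')
J=cv2.cvtColor(b['frame'],cv2.COLOR_RGB2BGR)[165:275,175:305]
I=cv2.cvtColor(a['frame'],cv2.COLOR_RGB2BGR)[150:260,196:346]
r=lambda x:cv2.resize(x,None,fx=2.6,fy=4 if 0 else 2.6,interpolation=cv2.INTER_CUBIC)
cv2.imwrite('pics/pair3.png',np.hstack([r(I),r(J)]))
E
```

```text
(no output)
```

View pics/pair3.png

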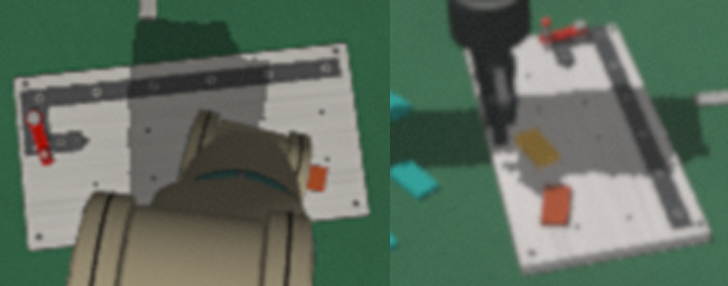

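The side view shows the fingertips just on the robot side of the brass blank (right panel, about (500,145)). The arm hides the blank from the top camera. Next I'm feeling for the plate.

>>> apply_moves(
  motion=[
    {"x":0,"y":0,"z":0.002,"roll":0,"jaw":0.02},
    {"x":0,"y":0,"z":0.003,"roll":0,"jaw":0.02},
    {"x":0,"y":0,"z":0.004,"roll":0,"jaw":0.02},
    {"x":0,"y":0,"z":0.004,"roll":0,"jaw":0.02},
  ],
)

```text
time_s: 3.05
ee_pos: [467.1, -96.6, 34.0]
tcp_rot: [[0.997, 0.072, -0.0], [0.072, -0.997, 0.0], [-0.0, -0.0, -1.0]]
wrist_force: [0.5, 0.2, 0.4]
opening: 19.8
finger_force: 0.0
```

>>> apply_moves(
  motion=[
    {"x":0,"y":0,"z":0.001,"roll":0,"jaw":0.02},
    {"x":0,"y":0,"z":0.002,"roll":0,"jaw":0.02},
    {"x":0,"y":0,"z":0.002,"roll":0,"jaw":0.02},
  ],
)

```text
time_s: 3.42
ee_pos: [467.2, -96.6, 32.0]
tcp_rot: [[0.997, 0.072, -0.0], [0.072, -0.997, 0.0], [-0.0, -0.0, -1.0]]
wrist_force: [0.2, 0.2, 0.6]
opening: 20.0
finger_force: 0.0
```

>>> apply_moves(
  motion=[
    {"x":0,"y":0,"z":0.001,"roll":0,"jaw":0.02},
    {"x":0,"y":0,"z":0.001,"roll":0,"jaw":0.02},
  ],
)

```text
time_s: 3.68
ee_pos: [467.2, -96.6, 31.1]
tcp_rot: [[0.997, 0.072, -0.0], [0.072, -0.997, 0.0], [-0.0, -0.0, -1.0]]
wrist_force: [-0.5, -0.9, 0.1]
opening: 20.1
finger_force: 0.0
```

>>> apply_moves(
  motion=[
    {"x":0,"y":0,"z":0.001,"roll":0,"jaw":0.02},
    {"x":0,"y":0,"z":0.001,"roll":0,"jaw":0.02},
  ],
)

```text
time_s: 3.92
ee_pos: [467.2, -96.6, 30.0]
tcp_rot: [[0.997, 0.072, -0.0], [0.072, -0.997, 0.0], [-0.0, -0.0, -1.0]]
wrist_force: [-0.1, 0.2, 0.7]
opening: 20.2
finger_force: 0.0
```

>>> apply_moves(
  motion=[
    {"x":0,"y":0,"z":0.001,"roll":0,"jaw":0.02},
    {"x":0,"y":0,"z":0.001,"roll":0,"jaw":0.02},
  ],
)

```text
time_s: 4.18
ee_pos: [467.2, -96.6, 29.1]
tcp_rot: [[0.997, 0.072, -0.0], [0.072, -0.997, 0.0], [-0.0, -0.0, -1.0]]
wrist_force: [-0.3, -0.1, -0.5]
opening: 20.1
finger_force: 0.0
```

>>> apply_moves(
  motion=[
    {"x":0,"y":0,"z":0.001,"roll":0,"jaw":0.02},
    {"x":0,"y":0,"z":0.001,"roll":0,"jaw":0.02},
  ],
)

```text
time_s: 4.42
ee_pos: [467.2, -96.6, 28.1]
tcp_rot: [[0.997, 0.072, -0.0], [0.072, -0.997, 0.0], [-0.0, -0.0, -1.0]]
wrist_force: [-0.9, 0.4, -0.1]
opening: 20.2
finger_force: 0.0
```

>>> apply_moves(
  motion=[
    {"x":0,"y":0,"z":0.001,"roll":0,"jaw":0.02},
    {"x":0,"y":0,"z":0.001,"roll":0,"jaw":0.02},
  ],
)

```text
time_s: 4.68
ee_pos: [467.2, -96.6, 27.1]
tcp_rot: [[0.997, 0.072, -0.0], [0.072, -0.997, 0.0], [-0.0, -0.0, -1.0]]
wrist_force: [-0.9, 0.1, -0.8]
opening: 20.0
finger_force: 0.0
```

```bash
python3 - <<'E'
from h import *
b=grab('side')
J=cv2.cvtColor(b['frame'],cv2.COLOR_RGB2BGR)[165:255,185:275]
cv2.imwrite('pics/s4.png',cv2.resize(J,None,fx=6.6,fy=6.6,interpolation=cv2.INTER_CUBIC))
s=manip.read_state(); print(s['ee_pos'],s['wrist_force'])
for z in(10,15,20,28): print(z,proj(b,[467.2,-96.6,z])-[185,165],(proj(b,[467,-97,z])-[185,165])*6.6)
E
```

```text
[467.24727254 -96.58876672  27.08909446] [0.31940203 0.85148228 0.35185187]
10 [31.97582167 60.9418655 ] [210.64037317 402.93212849]
15 [31.88308528 59.511054  ] [210.02704649 393.48782   ]
20 [31.78984717 58.07250169] [209.41040064 383.99240135]
28 [31.63961244 55.75455962] [208.41679587 368.69238227]
```

View pics/s4.png

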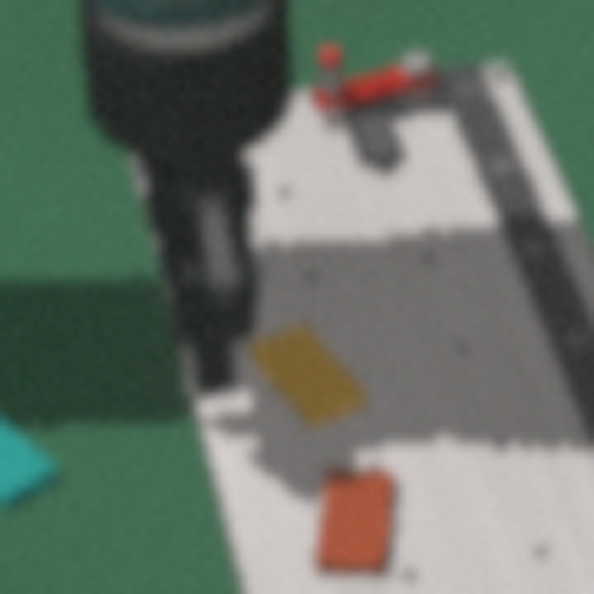

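The side crop shows the finger bottom at about (215,390), with lit plate still visible beneath it, so the tips are still above the plate. I'll keep feeling downward.

>>> apply_moves(
  motion=[
    {"x":0,"y":0,"z":0.001,"roll":0,"jaw":0.02},
    {"x":0,"y":0,"z":0.002,"roll":0,"jaw":0.02},
  ],
)

```text
time_s: 4.97
ee_pos: [467.3, -96.6, 25.1]
tcp_rot: [[0.997, 0.072, 0.0], [0.072, -0.997, 0.0], [0.0, -0.0, -1.0]]
wrist_force: [-0.1, 0.6, -0.2]
opening: 20.0
finger_force: 0.0
```

>>> apply_moves(
  motion=[
    {"x":0,"y":0,"z":0.001,"roll":0,"jaw":0.02},
    {"x":0,"y":0,"z":0.001,"roll":0,"jaw":0.02},
  ],
)

```text
time_s: 5.22
ee_pos: [467.2, -96.6, 24.0]
tcp_rot: [[0.997, 0.072, -0.0], [0.072, -0.997, -0.0], [-0.0, -0.0, -1.0]]
wrist_force: [-0.0, -0.6, -0.3]
opening: 19.8
finger_force: 0.0
```

>>> apply_moves(
  motion=[
    {"x":0,"y":0,"z":0.001,"roll":0,"jaw":0.02},
    {"x":0,"y":0,"z":0.001,"roll":0,"jaw":0.02},
  ],
)

```text
time_s: 5.48
ee_pos: [467.2, -96.6, 23.1]
tcp_rot: [[0.997, 0.072, -0.0], [0.072, -0.997, 0.0], [-0.0, -0.0, -1.0]]
wrist_force: [-0.1, 1.0, -0.2]
opening: 19.9
finger_force: 0.0
```

>>> apply_moves(
  motion=[
    {"x":0,"y":0,"z":0.001,"roll":0,"jaw":0.02},
    {"x":0,"y":0,"z":0.001,"roll":0,"jaw":0.02},
  ],
)

```text
time_s: 5.72
ee_pos: [467.2, -96.6, 22.1]
tcp_rot: [[0.997, 0.072, -0.0], [0.072, -0.997, 0.0], [-0.0, -0.0, -1.0]]
wrist_force: [0.3, -0.1, 0.2]
opening: 20.1
finger_force: 0.0
```

```bash
python3 - <<'E'
from h import *
b=grab('side')
s=manip.read_state(); p=s['ee_pos'];R=s['tcp_rot'];print(p,s['wrist_force'])
f=b['frame']
for u in range(206,226,2):
    print(u,f[208:240,u].max(1))
for oy in(10,24):
  for ox in(-11,0,11):
    print(oy,ox,[proj(b,[*(p+R@np.array([ox,oy,0]))[:2],z]).round(1).tolist() for z in(15,20,25)])
E
```

```text
[467.21867947 -96.59866586  22.09058541] [ 0.43223715 -0.47839807 -0.53106175]
206 [ 70  64  64  64  64  63  63  63  63  64  64  65  63  64  65  62  63  65
  65  69  74  93 104 107 109 109 108 108 109 108 108 109]
208 [ 68  64  64  66  62  65  63  63  63  63  65  65  65  65  64  64  62  65
  64  66  77  94 105 108 111 109 110 110 109 110 111 109]
210 [ 53  58  65  61  61  61  60  61  59  63  61  62  66  62  64  63  64  65
  65  67  78  94 106 109 110 109 108 109 110 110 110 112]
212 [ 47  45  43  44  44  43  45  45  47  52  57  67  74  78  78  76  79  74
  69  75  90 101 106 107 110 110 111 109 111 107 108 108]
214 [ 51  49  46  45  42  40  40  40  39  39  54  65  73  78  82  82  87  89
  97 101 109 112 114 114 112 111 110 110 109 109 110 109]
216 [ 68  62  54  46  44  41  40  40  42  44  40  42  44  42  43  44  51  83
 126 156 155 158 167 168 160 153 146 136 127 120 118 115]
218 [ 92  81  70  57  53  45  41  42  42  42  40  42  40  46  43  45  53  91
 132 145 137 133 154 185 202 207 206 202 197 190 179 165]
220 [ 84  75  60  52  49  46  42  43  42  53  66  75  81  80  78  79  87 117
 146 145 128 123 140 176 201 207 208 208 209 209 209 209]
222 [ 58  52  45  48  49  47  45  50  54  74  94 108 113 111 114 114 118 124
 130 127 119 118 132 159 172 171 176 187 198 206 207 207]
224 [ 84  82  85  90  96  97  99 102 108 112 119 121 121 124 119 115 116 115
 117 117 113 117 116 118 119 117 123 137 165 190 202 205]
10 -11 [[213.4, 227.7], [213.3, 226.2], [213.2, 224.8]]
10 0 [[217.5, 227.0], [217.5, 225.5], [217.4, 224.1]]
10 11 [[221.7, 226.3], [221.6, 224.9], [221.6, 223.4]]
24 -11 [[214.3, 231.2], [214.2, 229.8], [214.1, 228.3]]
24 0 [[218.5, 230.5], [218.4, 229.1], [218.3, 227.6]]
24 11 [[222.7, 229.8], [222.6, 228.4], [222.5, 226.9]]
```

>>> apply_moves(
  motion=[
    {"x":0,"y":0,"z":0.001,"roll":0,"jaw":0.02},
    {"x":0,"y":0,"z":0.001,"roll":0,"jaw":0.02},
  ],
)

```text
time_s: 6.02
ee_pos: [467.2, -96.5, 21.1]
tcp_rot: [[0.997, 0.072, -0.0], [0.072, -0.997, 0.0], [-0.0, -0.0, -1.0]]
wrist_force: [0.6, 0.2, -0.2]
opening: 20.0
finger_force: 0.0
```

>>> apply_moves(
  motion=[
    {"x":0,"y":0,"z":0.001,"roll":0,"jaw":0.02},
    {"x":0,"y":0,"z":0.001,"roll":0,"jaw":0.02},
  ],
)

```text
time_s: 6.28
ee_pos: [467.2, -96.6, 20.1]
tcp_rot: [[0.997, 0.072, -0.0], [0.072, -0.997, 0.0], [-0.0, -0.0, -1.0]]
wrist_force: [-0.2, -0.5, 0.2]
opening: 20.1
finger_force: 0.0
```

>>> apply_moves(
  motion=[
    {"x":0,"y":0,"z":0.001,"roll":0,"jaw":0.02},
    {"x":0,"y":0,"z":0.001,"roll":0,"jaw":0.02},
  ],
)

```text
time_s: 6.52
ee_pos: [467.2, -96.6, 19.0]
tcp_rot: [[0.997, 0.072, -0.0], [0.072, -0.997, 0.0], [-0.0, -0.0, -1.0]]
wrist_force: [0.2, -0.7, 0.4]
opening: 20.2
finger_force: 0.0
```

```bash
python3 - <<'E'
from h import *
b=grab('side'); f=b['frame']
s=manip.read_state(); p=s['ee_pos'];R=s['tcp_rot'];print(p)
for u in(214,216,218,220): print(u,f[218:236,u].max(1))
J=cv2.cvtColor(f,cv2.COLOR_RGB2BGR)[190:245,195:265]
J=cv2.resize(J,None,fx=10,fy=10,interpolation=cv2.INTER_NEAREST)
for c,z in(((0,0,255),19),((0,255,0),15)):
  for oy in(10,24):
    for ox in(-11,11):
      q=(proj(b,[*(p+R@np.array([ox,oy,0]))[:2],z])-[194.5,189.5])*10
      cv2.circle(J,tuple(int(i) for i in q),4,c,-1)
cv2.imwrite('pics/s5.png',J)
E
```

```text
[467.2444184  -96.55523368  19.07997899]
214 [ 41  52  67  76  81  82  89  89  91 100 106 110 115 112 110 111 111 110]
216 [ 42  42  43  44  42  47  45  53  76 111 131 146 160 161 156 152 146 138]
218 [ 42  41  42  42  43  44  40  52  74 101 117 123 142 178 201 207 206 202]
220 [ 52  66  76  78  78  77  77  86 101 111 116 116 138 174 196 203 208 207]
```

View pics/s5.png

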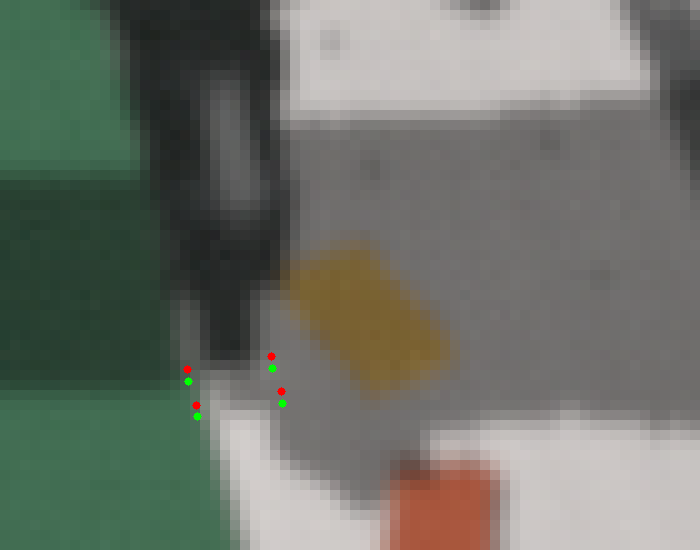

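The dots mark where tips of the stated width would sit. The actual tip bottom is near px (218,226), which puts it about 18–22 mm high, still just above the plate. Continuing down.

>>> apply_moves(
  motion=[
    {"x":0,"y":0,"z":0.001,"roll":0,"jaw":0.02},
    {"x":0,"y":0,"z":0.002,"roll":0,"jaw":0.02},
  ],
)

```text
time_s: 6.82
ee_pos: [467.3, -96.6, 17.1]
tcp_rot: [[0.997, 0.072, 0.0], [0.072, -0.997, 0.0], [0.0, -0.0, -1.0]]
wrist_force: [0.9, -0.3, -0.2]
opening: 19.9
finger_force: 0.0
```

>>> apply_moves(
  motion=[
    {"x":0,"y":0,"z":0.001,"roll":0,"jaw":0.02},
    {"x":0,"y":0,"z":0.001,"roll":0,"jaw":0.02},
  ],
)

```text
time_s: 7.08
ee_pos: [467.2, -96.5, 16.0]
tcp_rot: [[0.997, 0.072, -0.0], [0.072, -0.997, -0.0], [-0.0, -0.0, -1.0]]
wrist_force: [0.1, 0.0, -0.6]
opening: 20.0
finger_force: 0.0
```

>>> apply_moves(
  motion=[
    {"x":0,"y":0,"z":0.001,"roll":0,"jaw":0.02},
    {"x":0,"y":0,"z":0.001,"roll":0,"jaw":0.02},
  ],
)

```text
time_s: 7.32
ee_pos: [467.2, -96.6, 15.1]
tcp_rot: [[0.997, 0.072, -0.0], [0.072, -0.997, -0.0], [-0.0, 0.0, -1.0]]
wrist_force: [-0.3, 0.6, 0.2]
opening: 19.7
finger_force: 0.0
```

>>> apply_moves(
  motion=[
    {"x":0,"y":0,"z":0.001,"roll":0,"jaw":0.02},
    {"x":0,"y":0,"z":0.001,"roll":0,"jaw":0.02},
  ],
)

```text
time_s: 7.58
ee_pos: [467.2, -96.6, 14.1]
tcp_rot: [[0.997, 0.072, -0.0], [0.072, -0.997, -0.0], [-0.0, 0.0, -1.0]]
wrist_force: [0.4, 0.4, 0.2]
opening: 20.0
finger_force: 0.0
```

>>> apply_moves(
  motion=[
    {"x":0,"y":0,"z":0.001,"roll":0,"jaw":0.02},
    {"x":0,"y":0,"z":0.001,"roll":0,"jaw":0.02},
  ],
)

```text
time_s: 7.82
ee_pos: [467.2, -96.5, 13.1]
tcp_rot: [[0.997, 0.072, -0.0], [0.072, -0.997, -0.0], [-0.0, 0.0, -1.0]]
wrist_force: [-0.5, 0.1, -0.0]
opening: 19.9
finger_force: 0.0
```

```bash
python3 - <<'E'
from h import *
b=grab('side'); f=b['frame']
for u in(212,214,216,218,220,222): print(u,f[210:236,u].max(1))
E
```

```text
212 [ 43  44  47  48  46  47  46  46  47  45  53  60  67  74  76  75  82  95
 105 108 111 108 109 107 111 110]
214 [ 50  51  48  44  44  39  39  37  39  42  44  55  72  80  84  85  91  92
  98 103 110 110 111 109 112 111]
216 [ 68  65  59  50  46  42  36  35  43  39  41  40  41  46  43  45  46  51
  75  95 120 140 150 152 147 138]
218 [ 94  90  81  67  56  50  45  40  43  42  41  42  44  43  45  42  43  51
  76 103 136 177 201 210 205 200]
220 [ 89  84  75  60  51  48  40  40  42  44  53  68  74  75  75  73  74  81
  96 111 132 163 180 187 191 198]
222 [ 63  56  52  47  44  42  42  46  48  57  75  96 109 113 112 112 113 115
 112 116 116 119 119 121 129 146]
```

>>> apply_moves(
  motion=[
    {"x":0,"y":0,"z":0.001,"roll":0,"jaw":0.02},
    {"x":0,"y":0,"z":0.001,"roll":0,"jaw":0.02},
  ],
)

```text
time_s: 8.12
ee_pos: [467.3, -96.6, 13.0]
tcp_rot: [[0.997, 0.071, 0.001], [0.071, -0.997, 0.0], [0.001, -0.0, -1.0]]
wrist_force: [-0.7, 0.4, 9.9]
opening: 20.0
finger_force: 5.0
```

>>> apply_moves(
  motion=[
    {"x":0,"y":0,"z":0.001,"roll":0,"jaw":0.02},
    {"x":0,"y":0,"z":0.001,"roll":0,"jaw":0.02},
  ],
)

```text
time_s: 8.38
ee_pos: [467.3, -96.6, 12.9]
tcp_rot: [[0.997, 0.071, 0.001], [0.071, -0.997, 0.0], [0.001, -0.0, -1.0]]
wrist_force: [-3.3, 1.2, 21.6]
opening: 20.0
finger_force: 10.8
```

>>> apply_moves(
  motion=[
    {"x":0,"y":0,"z":0.001,"roll":0,"jaw":0.02},
    {"x":0,"y":0,"z":0.001,"roll":0,"jaw":0.02},
  ],
)

```text
time_s: 8.62
ee_pos: [467.3, -96.6, 12.8]
tcp_rot: [[0.997, 0.071, 0.002], [0.071, -0.997, 0.001], [0.002, -0.001, -1.0]]
wrist_force: [-3.9, 0.3, 33.7]
opening: 19.9
finger_force: 16.6
```

Contact came at TCP z = 13.0, so the tips sit 2 mm above the TCP reading at this opening, not 19 mm below it. I'm trusting the contact over the nominal figure. Lifting 2 mm clear of the plate, then pushing along +x.

>>> apply_moves(
  motion=[
    {"x":0,"y":0,"z":-0.005,"roll":0,"jaw":0.02},
    {"x":0.005,"y":0,"z":-0.005,"roll":0,"jaw":0.02},
    {"x":0.011,"y":0,"z":-0.005,"roll":0,"jaw":0.02},
    {"x":0.018,"y":0,"z":-0.005,"roll":0,"jaw":0.02},
    {"x":0.025,"y":0,"z":-0.005,"roll":0,"jaw":0.02},
    {"x":0.032,"y":0,"z":-0.005,"roll":0,"jaw":0.02},
    {"x":0.039,"y":0,"z":-0.005,"roll":0,"jaw":0.02},
    {"x":0.046,"y":0,"z":-0.005,"roll":0,"jaw":0.02},
    {"x":0.053,"y":0,"z":-0.005,"roll":0,"jaw":0.02},
    {"x":0.06,"y":0,"z":-0.005,"roll":0,"jaw":0.02},
    {"x":0.06,"y":0,"z":-0.005,"roll":0,"jaw":0.02},
  ],
)

```text
time_s: 10.0
ee_pos: [527.9, -92.2, 15.2]
tcp_rot: [[0.997, 0.072, 0.001], [0.072, -0.997, -0.0], [0.001, 0.0, -1.0]]
wrist_force: [0.2, -0.1, -0.2]
opening: 20.0
finger_force: 0.0
```

```bash
cat >> h.py <<'E'
def P(w):
    w=np.array(w,float)[:2]-[547,-66]; c,s=np.cos(np.radians(4.11)),np.sin(np.radians(4.11))
    return np.array([c*w[0]+s*w[1],-s*w[0]+c*w[1]])
def brass(f):
    for c in blobs(f,(18,110,50),(32,255,255),(195,160,346,275)):
        r=rect(f,c,23); print('brass',cv2.contourArea(c),P(r[0]).round(1),np.round(r[1],1),round(r[2]-4.11,1))
E
python3 - <<'E'
from h import *
b=grab('side'); brass(b); s=manip.read_state(); print(P(s['ee_pos']),s['ee_pos'],s['wrist_force'])
brass(grab('top'))
E
```

```text
brass 75.0 [  5.1 -34.1] [52.2 20.9] 77.0
[-21.51597614 -24.78315089] [527.31560306 -92.26149871  15.1297583 ] [ 0.21273208 -0.08773199 -0.44669909]
```

>>> apply_moves(
  motion=[
    {"x":0.006,"y":0,"z":0,"roll":0,"jaw":0.02},
    {"x":0.012,"y":0,"z":0,"roll":0,"jaw":0.02},
    {"x":0.018,"y":0,"z":0,"roll":0,"jaw":0.02},
    {"x":0.024,"y":0,"z":0,"roll":0,"jaw":0.02},
    {"x":0.03,"y":0,"z":0,"roll":0,"jaw":0.02},
    {"x":0.034,"y":0,"z":0,"roll":0,"jaw":0.02},
    {"x":0.036,"y":0,"z":0,"roll":0,"jaw":0.02},
    {"x":0.038,"y":0,"z":0,"roll":0,"jaw":0.02},
    {"x":0.039,"y":0,"z":0,"roll":0,"jaw":0.02},
    {"x":0.04,"y":0,"z":0,"roll":0,"jaw":0.02},
  ],
)

```text
time_s: 11.35
ee_pos: [566.9, -89.4, 15.1]
tcp_rot: [[0.997, 0.072, -0.0], [0.072, -0.997, 0.0], [-0.0, -0.0, -1.0]]
wrist_force: [-0.9, 0.1, -0.7]
opening: 20.4
finger_force: 0.1
```

```bash
python3 - <<'E'
from h import *
b=grab('side'); brass(b); s=manip.read_state(); print(P(s['ee_pos']),s['ee_pos'],s['wrist_force'],s['torque'])
a=grab('top');brass(a)
J=cv2.cvtColor(b['frame'],cv2.COLOR_RGB2BGR)[165:255,195:315]
cv2.imwrite('pics/s6.png',cv2.resize(J,None,fx=6,fy=6,interpolation=cv2.INTER_CUBIC))
E
```

```text
brass 75.5 [ 44.4 -33.3] [48.9 23.6] 76.4
[ 18.37313177 -24.80930928] [567.10400252 -89.42867645  15.12046597] [0.58542476 0.78189427 0.60937104] [ 0.02752336 -0.00010112 -0.00119312]
```

View pics/s6.png

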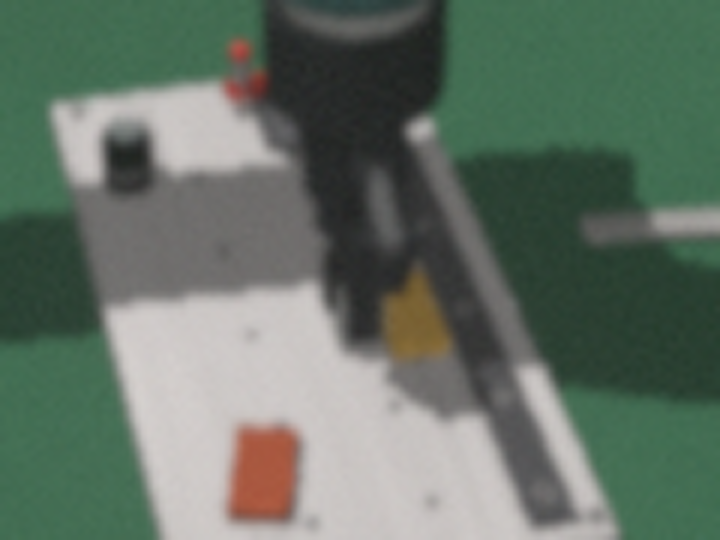

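The side view shows the brass blank at (420,315), square and nearly against the rail. The copper blank and loupe haven't moved. I'll creep until I feel force.

>>> apply_moves(
  motion=[
    {"x":0.001,"y":0,"z":0,"roll":0,"jaw":0.02},
    {"x":0.002,"y":0,"z":0,"roll":0,"jaw":0.02},
    {"x":0.002,"y":0,"z":0,"roll":0,"jaw":0.02},
  ],
)

```text
time_s: 11.82
ee_pos: [569.2, -89.3, 15.2]
tcp_rot: [[0.997, 0.072, 0.0], [0.072, -0.997, -0.0], [0.0, 0.0, -1.0]]
wrist_force: [-0.2, -0.2, 0.3]
opening: 20.0
finger_force: 0.0
```

>>> apply_moves(
  motion=[
    {"x":0.001,"y":0,"z":0,"roll":0,"jaw":0.02},
    {"x":0.002,"y":0,"z":0,"roll":0,"jaw":0.02},
    {"x":0.002,"y":0,"z":0,"roll":0,"jaw":0.02},
  ],
)

```text
time_s: 12.2
ee_pos: [569.8, -89.2, 14.9]
tcp_rot: [[0.997, 0.071, -0.002], [0.071, -0.997, 0.0], [-0.002, -0.0, -1.0]]
wrist_force: [-3.3, -0.8, 1.6]
opening: 19.8
finger_force: 1.8
```

>>> apply_moves(
  motion=[
    {"x":0.001,"y":0,"z":0,"roll":0,"jaw":0.02},
    {"x":0.001,"y":0,"z":0,"roll":0,"jaw":0.02},
    {"x":0.001,"y":0,"z":0,"roll":0,"jaw":0.02},
  ],
)

```text
time_s: 12.58
ee_pos: [569.9, -89.1, 14.8]
tcp_rot: [[0.997, 0.071, -0.004], [0.071, -0.997, 0.001], [-0.004, -0.001, -1.0]]
wrist_force: [-6.4, -0.1, 3.5]
opening: 20.0
finger_force: 2.9
```

```bash
python3 - <<'E'
from h import *
b=grab('side'); brass(b); s=manip.read_state(); print(P(s['ee_pos']),s['wrist_force'],s['torque'])
f=b['frame']
for c in blobs(b,(18,110,50),(32,255,255),(195,160,346,275)):
    c=cv2.convexHull(c)[:,0]; 
    for u,v in c: print((u,v),P(ray(b,u,v,23)).round(1))
E
```

```text
brass 78.5 [ 47.8 -32. ] [53.3 23.6] 75.4
[ 21.13955761 -24.70700554] [-5.57615672 -0.66202481  3.10826363] [-0.11999425  1.16317496 -0.04196316]
(np.int32(266), np.int32(211)) [ 55.1 -10.7]
(np.int32(267), np.int32(213)) [ 55.5 -19.4]
(np.int32(270), np.int32(220)) [ 55.7 -48.9]
(np.int32(270), np.int32(222)) [ 53.5 -56.6]
(np.int32(268), np.int32(223)) [ 47.4 -59.2]
(np.int32(262), np.int32(223)) [ 32.2 -55.5]
(np.int32(261), np.int32(222)) [ 30.7 -51.1]
(np.int32(261), np.int32(215)) [ 37.8 -23.7]
(np.int32(264), np.int32(211)) [49.9 -9.4]
(np.int32(265), np.int32(210)) [53.6 -6. ]
```

The rail-side edge reads x≈55 at both ends, so the blank is flush with the rail, with its right end near plate y≈-54. Backing off, then moving round behind its right end.

>>> apply_moves(
  motion=[
    {"x":-0.012,"y":0,"z":0,"roll":0,"jaw":0.02},
    {"x":-0.014,"y":0,"z":-0.03,"roll":0,"jaw":0.02},
    {"x":-0.01,"y":0.03,"z":-0.035,"roll":0,"jaw":0.02},
    {"x":0.01,"y":0.06,"z":-0.035,"roll":0,"jaw":0.02},
    {"x":0.018,"y":0.067,"z":-0.035,"roll":0,"jaw":0.02},
    {"x":0.018,"y":0.067,"z":-0.02,"roll":0,"jaw":0.02},
    {"x":0.018,"y":0.067,"z":-0.008,"roll":0,"jaw":0.02},
    {"x":0.018,"y":0.067,"z":-0.003,"roll":0,"jaw":0.02},
    {"x":0.018,"y":0.067,"z":-0.001,"roll":0,"jaw":0.02},
    {"x":0.018,"y":0.067,"z":-0.001,"roll":0,"jaw":0.02},
  ],
)

```text
time_s: 13.88
ee_pos: [594.7, -154.4, 16.1]
tcp_rot: [[0.997, 0.072, 0.0], [0.072, -0.997, 0.0], [0.0, -0.0, -1.0]]
wrist_force: [0.3, 0.0, 0.1]
opening: 20.1
finger_force: 0.0
```

```bash
python3 - <<'E'
from h import *
b=grab('side'); brass(b); s=manip.read_state(); print(P(s['ee_pos']),s['ee_pos'],s['wrist_force'],s['torque'])
brass(grab('top'))
E
```

```text
brass 28.5 [ 34.9 -31.2] [10.4 48.9] -2.5
[ 41.44806984 -91.73734442] [ 594.91643317 -154.53077593   16.335535  ] [-0.39727209  1.0133793   0.58640792] [-0.00570277 -0.01990786  0.04178602]
```

>>> apply_moves(
  motion=[
    {"x":0,"y":-0.007,"z":0,"roll":0,"jaw":0.02},
    {"x":0,"y":-0.014,"z":0,"roll":0,"jaw":0.02},
    {"x":0,"y":-0.021,"z":0,"roll":0,"jaw":0.02},
    {"x":0,"y":-0.028,"z":0,"roll":0,"jaw":0.02},
    {"x":0,"y":-0.035,"z":0,"roll":0,"jaw":0.02},
    {"x":0.001,"y":-0.042,"z":0,"roll":0,"jaw":0.02},
    {"x":0.001,"y":-0.05,"z":0,"roll":0,"jaw":0.02},
    {"x":0.001,"y":-0.058,"z":0,"roll":0,"jaw":0.02},
    {"x":0.001,"y":-0.066,"z":0,"roll":0,"jaw":0.02},
    {"x":0.001,"y":-0.074,"z":0,"roll":0,"jaw":0.02},
    {"x":0.001,"y":-0.082,"z":0,"roll":0,"jaw":0.02},
    {"x":0.001,"y":-0.09,"z":0,"roll":0,"jaw":0.02},
  ],
)

```text
time_s: 15.48
ee_pos: [589.2, -64.2, 16.1]
tcp_rot: [[0.997, 0.072, 0.0], [0.072, -0.997, 0.0], [0.0, -0.0, -1.0]]
wrist_force: [0.3, 0.6, 0.2]
opening: 20.1
finger_force: 0.1
```

```bash
python3 - <<'E'
from h import *
b=grab('side'); brass(b); s=manip.read_state(); print(P(s['ee_pos']),s['ee_pos'],s['wrist_force'],s['torque'])
a=grab('top');brass(a)
J=cv2.cvtColor(b['frame'],cv2.COLOR_RGB2BGR)[165:245,205:305]
I=cv2.cvtColor(a['frame'],cv2.COLOR_RGB2BGR)[160:240,196:296]
r=lambda x:cv2.resize(x,None,fx=4,fy=4,interpolation=cv2.INTER_CUBIC)
cv2.imwrite('pics/s7.png',np.hstack([r(J),r(I)]))
E
```

```text
[42.24647447  0.50552102] [589.10159729 -62.4679096   16.01073542] [-0.50560524  1.20910594 -0.60504504] [ 0.10113109  0.02048234 -0.00112231]
```

View pics/s7.png

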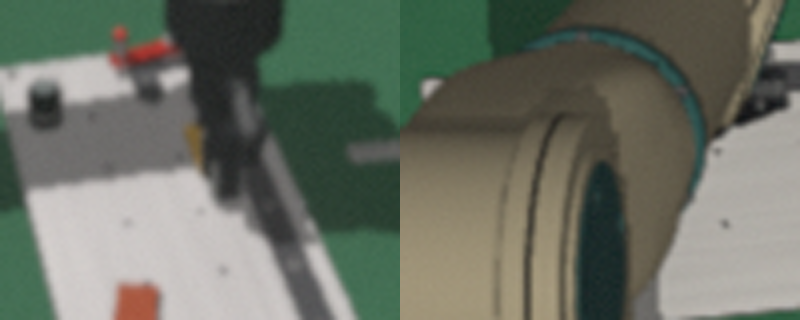

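The side view shows only the blank's robot-side strip, left of the fingers at about px (252,201). Checking that edge numerically.

```bash
python3 - <<'E'
from h import *
b=grab('side')
for c in blobs(b,(12,80,40),(35,255,255),(235,180,270,225),3):
    for u,v in cv2.convexHull(c)[:,0]: print((int(u),int(v)),P(ray(b,u,v,23)).round(1))
E
```

```text
(254, 196) [39.5 61.2]
(255, 203) [34.6 29.8]
(255, 205) [32.5 21.3]
(254, 205) [29.8 21.9]
(252, 201) [28.7 40.4]
(251, 198) [29.1 54.2]
(251, 196) [31.3 63.1]
```

The near edge lies at x = 29–30 along its length, so the blank is flush. Continuing into the pocket.

>>> apply_moves(
  motion=[
    {"x":0,"y":-0.008,"z":0,"roll":0,"jaw":0.02},
    {"x":0,"y":-0.016,"z":0,"roll":0,"jaw":0.02},
    {"x":0,"y":-0.024,"z":0,"roll":0,"jaw":0.02},
    {"x":0,"y":-0.032,"z":0,"roll":0,"jaw":0.02},
    {"x":0,"y":-0.04,"z":0,"roll":0,"jaw":0.02},
    {"x":0,"y":-0.046,"z":0,"roll":0,"jaw":0.02},
    {"x":0,"y":-0.052,"z":0,"roll":0,"jaw":0.02},
    {"x":0,"y":-0.058,"z":0,"roll":0,"jaw":0.02},
    {"x":0,"y":-0.062,"z":0,"roll":0,"jaw":0.02},
    {"x":0,"y":-0.064,"z":0,"roll":0,"jaw":0.02},
    {"x":0,"y":-0.065,"z":0,"roll":0,"jaw":0.02},
  ],
)

```text
time_s: 17.0
ee_pos: [584.6, 0.0, 16.1]
tcp_rot: [[0.997, 0.072, 0.0], [0.072, -0.997, -0.0], [0.0, 0.0, -1.0]]
wrist_force: [-0.7, -0.3, -0.4]
opening: 20.4
finger_force: 0.1
```

>>> apply_moves(
  motion=[
    {"x":0,"y":-0.001,"z":0,"roll":0,"jaw":0.02},
    {"x":0,"y":-0.002,"z":0,"roll":0,"jaw":0.02},
    {"x":0,"y":-0.002,"z":0,"roll":0,"jaw":0.02},
  ],
)

```text
time_s: 17.38
ee_pos: [584.5, 2.1, 16.1]
tcp_rot: [[0.997, 0.072, -0.0], [0.072, -0.997, 0.0], [-0.0, -0.0, -1.0]]
wrist_force: [-0.3, -0.2, 1.1]
opening: 19.6
finger_force: 0.0
```

>>> apply_moves(
  motion=[
    {"x":0,"y":-0.001,"z":0,"roll":0,"jaw":0.02},
    {"x":0,"y":-0.002,"z":0,"roll":0,"jaw":0.02},
    {"x":0,"y":-0.002,"z":0,"roll":0,"jaw":0.02},
  ],
)

```text
time_s: 17.75
ee_pos: [584.3, 4.2, 16.1]
tcp_rot: [[0.997, 0.072, 0.0], [0.072, -0.997, 0.0], [0.0, -0.0, -1.0]]
wrist_force: [0.9, 0.5, 0.3]
opening: 19.9
finger_force: 0.0
```

>>> apply_moves(
  motion=[
    {"x":0,"y":-0.001,"z":0,"roll":0,"jaw":0.02},
    {"x":0,"y":-0.002,"z":0,"roll":0,"jaw":0.02},
    {"x":0,"y":-0.002,"z":0,"roll":0,"jaw":0.02},
  ],
)

```text
time_s: 18.12
ee_pos: [584.2, 6.2, 16.1]
tcp_rot: [[0.997, 0.072, -0.0], [0.072, -0.997, 0.0], [-0.0, -0.0, -1.0]]
wrist_force: [0.2, -0.1, -0.1]
opening: 20.0
finger_force: 0.0
```

>>> apply_moves(
  motion=[
    {"x":0,"y":-0.001,"z":0,"roll":0,"jaw":0.02},
    {"x":0,"y":-0.002,"z":0,"roll":0,"jaw":0.02},
    {"x":0,"y":-0.002,"z":0,"roll":0,"jaw":0.02},
  ],
)

```text
time_s: 18.5
ee_pos: [584.0, 8.2, 16.1]
tcp_rot: [[0.997, 0.072, -0.0], [0.072, -0.997, 0.0], [-0.0, -0.0, -1.0]]
wrist_force: [-0.5, 0.1, -0.2]
opening: 19.7
finger_force: 0.0
```

>>> apply_moves(
  motion=[
    {"x":0,"y":-0.001,"z":0,"roll":0,"jaw":0.02},
    {"x":0,"y":-0.002,"z":0,"roll":0,"jaw":0.02},
    {"x":0,"y":-0.002,"z":0,"roll":0,"jaw":0.02},
  ],
)

```text
time_s: 18.88
ee_pos: [583.9, 10.3, 16.1]
tcp_rot: [[0.997, 0.072, -0.0], [0.072, -0.997, 0.0], [0.0, -0.0, -1.0]]
wrist_force: [-0.5, 0.3, 0.1]
opening: 20.2
finger_force: 0.0
```

```bash
python3 - <<'E'
from h import *
b=grab('side'); print(P(manip.read_state()['ee_pos']))
for c in blobs(b,(12,80,40),(35,255,255),(225,165,270,225),2):
    for u,v in cv2.convexHull(c)[:,0]: print((int(u),int(v)),P(ray(b,u,v,23)).round(1))
E
```

```text
[42.24746322 73.37040732]
(248, 181) [ 39.6 135.8]
(249, 184) [ 39.  120.4]
(249, 187) [ 35.6 106.1]
(248, 189) [30.6 97.3]
(247, 188) [ 28.9 102.7]
(245, 184) [ 27.7 123.2]
(245, 181) [ 31.  137.9]
```

>>> apply_moves(
  motion=[
    {"x":0,"y":-0.001,"z":0,"roll":0,"jaw":0.02},
    {"x":0,"y":-0.002,"z":0,"roll":0,"jaw":0.02},
    {"x":0,"y":-0.002,"z":0,"roll":0,"jaw":0.02},
  ],
)

```text
time_s: 19.3
ee_pos: [583.8, 12.2, 16.1]
tcp_rot: [[0.997, 0.072, 0.0], [0.072, -0.997, 0.0], [0.0, -0.0, -1.0]]
wrist_force: [-0.5, 0.4, -0.1]
opening: 20.2
finger_force: 0.0
```

>>> apply_moves(
  motion=[
    {"x":0,"y":-0.001,"z":0,"roll":0,"jaw":0.02},
    {"x":0,"y":-0.002,"z":0,"roll":0,"jaw":0.02},
    {"x":0,"y":-0.002,"z":0,"roll":0,"jaw":0.02},
  ],
)

```text
time_s: 19.68
ee_pos: [583.7, 12.6, 16.2]
tcp_rot: [[0.997, 0.071, 0.0], [0.071, -0.997, -0.002], [0.0, 0.002, -1.0]]
wrist_force: [0.5, -3.9, -0.2]
opening: 20.4
finger_force: 2.4
```

Contact with the end stop at TCP y≈12.5. Pressing a little more to seat it.

>>> apply_moves(
  motion=[
    {"x":0,"y":-0.001,"z":0,"roll":0,"jaw":0.02},
    {"x":0,"y":-0.002,"z":0,"roll":0,"jaw":0.02},
    {"x":0.002,"y":-0.002,"z":0,"roll":0,"jaw":0.02},
    {"x":0.002,"y":-0.002,"z":0,"roll":0,"jaw":0.02},
  ],
)

```text
time_s: 20.18
ee_pos: [584.4, 12.7, 16.0]
tcp_rot: [[0.998, 0.07, -0.002], [0.07, -0.998, -0.004], [-0.002, 0.004, -1.0]]
wrist_force: [-2.8, -9.1, 0.3]
opening: 20.0
finger_force: 4.2
```

Seated with 9 N on the end stop. Backing off, lifting, and closing the jaw so I can use the fingers as a stick for the peg.

>>> apply_moves(
  motion=[
    {"x":-0.002,"y":0.01,"z":0,"roll":0,"jaw":0.02},
    {"x":-0.002,"y":0.025,"z":0,"roll":0,"jaw":0.02},
    {"x":-0.002,"y":0.025,"z":-0.03,"roll":0,"jaw":0.02},
    {"x":-0.01,"y":0.025,"z":-0.075,"roll":0,"jaw":0.0},
    {"x":-0.05,"y":0.025,"z":-0.075,"roll":0,"jaw":0.0},
    {"x":-0.1,"y":0.025,"z":-0.075,"roll":0,"jaw":0.0},
    {"x":-0.15,"y":0.025,"z":-0.075,"roll":0,"jaw":0.0},
    {"x":-0.16,"y":0.02,"z":-0.075,"roll":0,"jaw":0.0},
  ],
)

```text
time_s: 21.18
ee_pos: [423.5, -15.6, 91.4]
tcp_rot: [[0.998, 0.07, -0.004], [0.07, -0.998, 0.001], [-0.004, -0.001, -1.0]]
wrist_force: [0.1, 0.5, -0.9]
opening: 0.2
finger_force: 0.0
```

```bash
python3 - <<'E'
from h import *
b=grab('side'); a=grab('top'); s=manip.read_state(); print(P(s['ee_pos']),s['ee_pos'],s['opening'])
brass(b);brass(a)
for f,n in((a,'top'),(b,'side')):
    for c in blobs(f,(0,120,50),(10,255,255),(196,160,262,225),3)+blobs(f,(170,120,50),(180,255,255),(196,160,262,225),3):
        r=rect(f,c,30);print(n,'red',cv2.contourArea(c),c[:,0].mean(0),P(r[0]),r[1],r[2]-4.11)
J=cv2.cvtColor(b['frame'],cv2.COLOR_RGB2BGR)[165:225,205:285]
I=cv2.cvtColor(a['frame'],cv2.COLOR_RGB2BGR)[165:225,196:276]
r=lambda x:cv2.resize(x,None,fx=5,fy=5,interpolation=cv2.INTER_CUBIC)
cv2.imwrite('pics/s8.png',np.hstack([r(J),r(I)]))
E
```

```text
[-115.99718484   59.62599306] [427.02764027 -14.84104341  91.40285057] -0.2957788546596452
brass 82.5 [ 42.4 113. ] [26.2 55.5] -0.7
brass 160.0 [ 43.6 117.8] [48.6 27.3] 84.9
top red 43.0 [211.65 204.6 ] [ 16.41538652 151.02879634] (42.39761734008789, 14.303919792175293) 9.926107063293458
side red 20.5 [241.26315789 177.89473684] [ 21.12107771 146.10382392] (31.327451705932617, 15.303731918334961) 21.718495025634766
```

View pics/s8.png

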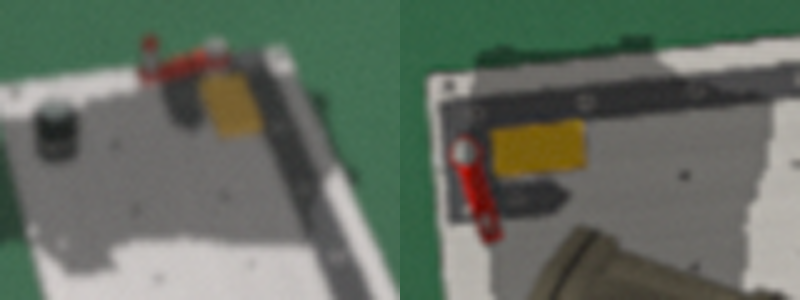

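Both views show the brass blank squarely in the pocket: top centre at plate (43.6,117.8), with no visible gaps. The red finger is still open at about 1.4 rad. Moving the closed fingertips to the far side of the peg.

>>> apply_moves(
  motion=[
    {"x":0.02,"y":-0.022,"z":0,"roll":0,"jaw":0.0},
    {"x":0.05,"y":-0.055,"z":0,"roll":0,"jaw":0.0},
    {"x":0.08,"y":-0.09,"z":0,"roll":0,"jaw":0.0},
    {"x":0.112,"y":-0.119,"z":0,"roll":0,"jaw":0.0},
    {"x":0.112,"y":-0.119,"z":0,"roll":0,"jaw":0.0},
    {"x":0.112,"y":-0.119,"z":0.02,"roll":0,"jaw":0.0},
    {"x":0.112,"y":-0.119,"z":0.04,"roll":0,"jaw":0.0},
    {"x":0.112,"y":-0.119,"z":0.052,"roll":0,"jaw":0.0},
    {"x":0.112,"y":-0.119,"z":0.052,"roll":0,"jaw":0.0},
  ],
)

```text
time_s: 22.4
ee_pos: [530.5, 111.0, 38.5]
tcp_rot: [[0.997, 0.071, -0.001], [0.071, -0.997, -0.0], [-0.001, 0.0, -1.0]]
wrist_force: [0.1, 0.0, -0.5]
opening: 0.1
finger_force: 0.0
```

```bash
python3 - <<'E'
from h import *
s=manip.read_state(); print(P(s['ee_pos']),s['ee_pos'],s['wrist_force'])
E
```

```text
[ -3.80997582 177.76974947] [530.4587925  111.03951027  38.46182776] [ 0.13971099  0.02767279 -0.47018617]
```

>>> apply_moves(
  motion=[
    {"x":0.001,"y":0.008,"z":0,"roll":0,"jaw":0.0},
    {"x":0.0,"y":0.013,"z":0,"roll":0,"jaw":0.0},
    {"x":-0.0005,"y":0.018,"z":0,"roll":0,"jaw":0.0},
    {"x":-0.0005,"y":0.024,"z":0,"roll":0,"jaw":0.0},
    {"x":0.0,"y":0.03,"z":0,"roll":0,"jaw":0.0},
    {"x":0.0015,"y":0.035,"z":0,"roll":0,"jaw":0.0},
    {"x":0.0035,"y":0.041,"z":0,"roll":0,"jaw":0.0},
    {"x":0.0065,"y":0.046,"z":0,"roll":0,"jaw":0.0},
    {"x":0.01,"y":0.051,"z":0,"roll":0,"jaw":0.0},
    {"x":0.0145,"y":0.056,"z":0,"roll":0,"jaw":0.0},
    {"x":0.019,"y":0.06,"z":0,"roll":0,"jaw":0.0},
  ],
)

```text
time_s: 23.78
ee_pos: [553.9, 52.5, 39.0]
tcp_rot: [[0.997, 0.071, -0.0], [0.071, -0.997, -0.0], [-0.0, 0.0, -1.0]]
wrist_force: [-1.8, 0.6, -1.4]
opening: -0.1
finger_force: 0.7
```

```bash
cat >> h.py <<'E'
def red(f,n):
    for lo,hi in(((0,120,50),(10,255,255)),((170,120,50),(180,255,255))):
        for c in blobs(f,lo,hi,(196,160,262,215),3):
            r=rect(f,c,30);print(n,'red',cv2.contourArea(c),c[:,0].mean(0).round(1),P(r[0]).round(1),np.round(r[1],1),round(r[2]-4.11,1))
E
python3 - <<'E'
from h import *
s=manip.read_state(); print(P(s['ee_pos']),s['wrist_force'])
a=grab('top');b=grab('side');red(a,'top');red(b,'side');brass(b)
E
```

```text
[ 15.35856911 117.66078661] [-1.76441198  0.61563751 -1.42999291]
side red 3.0 [248.3 178.5] [ 41.7 138.3] [ 5.1 14.8] 16.6
brass 56.5 [ 46.  111.6] [54.3 23.1] 76.0
```

>>> apply_moves(
  motion=[
    {"x":0.0035,"y":0.002,"z":0,"roll":0,"jaw":0.0},
    {"x":0.007,"y":0.0035,"z":0,"roll":0,"jaw":0.0},
    {"x":0.009,"y":0.0035,"z":0,"roll":0,"jaw":0.0},
    {"x":0.009,"y":0.0035,"z":0,"roll":0,"jaw":0.0},
  ],
)

```text
time_s: 24.38
ee_pos: [563.4, 49.9, 39.2]
tcp_rot: [[0.997, 0.072, 0.001], [0.072, -0.997, -0.0], [0.001, 0.0, -1.0]]
wrist_force: [-0.7, -1.3, 0.3]
opening: -0.3
finger_force: 0.2
```

>>> apply_moves(
  motion=[
    {"x":0.001,"y":0,"z":0,"roll":0,"jaw":0.0},
    {"x":0.002,"y":0,"z":0,"roll":0,"jaw":0.0},
    {"x":0.002,"y":0,"z":0,"roll":0,"jaw":0.0},
  ],
)

```text
time_s: 24.75
ee_pos: [565.1, 50.1, 39.2]
tcp_rot: [[0.997, 0.071, 0.0], [0.071, -0.997, -0.0], [0.0, 0.0, -1.0]]
wrist_force: [-0.8, -0.2, 0.0]
opening: -0.1
finger_force: 0.6
```

>>> apply_moves(
  motion=[
    {"x":0.001,"y":0,"z":0,"roll":0,"jaw":0.0},
    {"x":0.002,"y":0,"z":0,"roll":0,"jaw":0.0},
    {"x":0.002,"y":0,"z":0,"roll":0,"jaw":0.0},
  ],
)

```text
time_s: 25.12
ee_pos: [567.2, 50.5, 39.1]
tcp_rot: [[0.997, 0.072, 0.0], [0.072, -0.997, -0.0], [0.0, 0.0, -1.0]]
wrist_force: [-0.7, -1.0, -0.3]
opening: 0.2
finger_force: 0.5
```

>>> apply_moves(
  motion=[
    {"x":0.001,"y":0,"z":0,"roll":0,"jaw":0.0},
    {"x":0.002,"y":0,"z":0,"roll":0,"jaw":0.0},
    {"x":0.002,"y":0,"z":0,"roll":0,"jaw":0.0},
  ],
)

```text
time_s: 25.5
ee_pos: [568.3, 50.5, 39.0]
tcp_rot: [[0.997, 0.072, -0.001], [0.072, -0.997, 0.0], [-0.001, -0.0, -1.0]]
wrist_force: [-3.0, -1.3, 1.8]
opening: -0.0
finger_force: 1.6
```

>>> apply_moves(
  motion=[
    {"x":0.001,"y":0,"z":0,"roll":0,"jaw":0.0},
    {"x":0.002,"y":0,"z":0,"roll":0,"jaw":0.0},
    {"x":0.002,"y":0,"z":0,"roll":0,"jaw":0.0},
  ],
)

```text
time_s: 25.88
ee_pos: [568.5, 50.5, 38.9]
tcp_rot: [[0.997, 0.072, -0.005], [0.072, -0.997, 0.0], [-0.005, -0.0, -1.0]]
wrist_force: [-6.6, -2.2, 4.6]
opening: 0.4
finger_force: 3.5
```

Hard stop reached: force is rising with no further motion, at the position expected for the limit. Backing off and checking.

>>> apply_moves(
  motion=[
    {"x":-0.01,"y":0,"z":0,"roll":0,"jaw":0.0},
    {"x":-0.03,"y":0,"z":0,"roll":0,"jaw":0.0},
    {"x":-0.04,"y":0.0,"z":-0.03,"roll":0,"jaw":0.0},
    {"x":-0.06,"y":0.02,"z":-0.06,"roll":0,"jaw":0.0},
    {"x":-0.1,"y":0.06,"z":-0.07,"roll":0,"jaw":0.0},
    {"x":-0.14,"y":0.1,"z":-0.07,"roll":0,"jaw":0.0},
    {"x":-0.16,"y":0.1,"z":-0.07,"roll":0,"jaw":0.0},
    {"x":-0.16,"y":0.1,"z":-0.07,"roll":0,"jaw":0.0},
  ],
)

```text
time_s: 26.88
ee_pos: [418.2, -60.7, 109.5]
tcp_rot: [[0.998, 0.07, 0.001], [0.07, -0.998, 0.0], [0.001, -0.0, -1.0]]
wrist_force: [0.4, 0.8, -0.8]
opening: 0.4
finger_force: 0.0
```

```bash
python3 - <<'E'
from h import *
a=grab('top');b=grab('side');red(a,'top');red(b,'side');brass(a);brass(b)
print(manip.read_state()['ee_pos'])
for c in blobs(a,(0,110,40),(14,255,255),(290,200,346,250)): print('copper',c[:,0].mean(0))
for f,n in((a,'t'),(b,'s')):
    m=np.zeros(f['frame'].shape[:2],np.uint8); h=cv2.cvtColor(f['frame'],cv2.COLOR_RGB2HSV)
    m=cv2.inRange(h,(12,110,50),(32,255,255))|cv2.inRange(h,(0,110,50),(12,255,255))
    ys,xs=np.nonzero(m[165:215,205:275]); q=np.array([P(ray(f,x+205,y+165,23)) for x,y in zip(xs,ys)])
    print(n,'both colours',[np.round(v,1) for v in cv2.minAreaRect(q.astype(np.float32))])
E
```

```text
top red 46.0 [217.1 194.8] [ 44.  135.2] [15. 53.] 5.4
side red 12.0 [249. 181.] [ 40.  125.9] [41.5 14.7] 81.2
brass 79.0 [ 43.2 117.7] [27.2 50.5] -0.3
brass 36.5 [ 42.4 111.5] [25.1 53.7] 2.5
[420.66924529 -60.01700898 109.43511597]
copper [311.6 217. ]
t both colours [array([ 43.2, 128.3]), array([71.7, 27.2]), np.float64(89.7)]
s both colours [array([ 42.8, 120.9]), array([25.7, 72.6]), np.float64(0.2)]
```

Measured from the top view:
- **Brass blank:** at (43.2,117.7), 0.3° from square.
- **Red finger:** lies over the blank, at its stop.
- **Copper blank:** unmoved.

Handing in.

```bash
python3 -c "
from bench import manip
print(manip.job_done())"
```

```text
the job is handed in; nothing more can be done
None
```

I slid the brass blank along the rail into the corner pocket until it pressed against the end stop, swung the red retaining finger over it to its hard stop, and handed the job in; the hand-in gave no verdict, but the last images show the blank within about 1.2 mm of home and 0.3° from square, with the copper blank unmoved.

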